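Brush out the beaker and sort the used labware

ROBOT

A 6-joint arm with a two-finger parallel gripper is mounted at the origin on the work surface. World frame = base frame: x ahead of the robot, y to its left, z up, the work surface at z = 0. Lengths are in m, angles in rad, forces in N, time in s.
With the tool pointing down it reaches from about 0.35 to 0.8 m from the base axis. Payload 7.3 kg.
Tool frame: the origin (TCP) lies on the front face of the gripper's body, between the roots of the fingers; the fingertips stand 73 mm ahead of it and the grasp point (between the pads) lies robot.grip_depth ahead of it (robot.grip_depth is the distance from the TCP to the grasp point, in m); z points along the fingers, y is the line along which they close (so a half turn about z gives the same grasp; the last joint's range is limited). The gripper opens to 85 mm and grips with 20 to 120 N. Pads are 22 mm wide; open, the fingers measure 114 mm over their backs; the gripper's body (76 mm by 85 mm) begins 54 mm behind the grasp point. The pads swing forward as they close: fully open they stand 13 mm farther back than shut.
Start: joints at [-1.348, 0.342, 1.524, -0, 1.275, -0.146], TCP at [0.189, -0.49, 0.304] pointing down, gripper open.
Joint ranges: [-2.53, 2.53], [-0.77, 2.02], [0.04, 2.7], [-1, 4.14], [0.28, 2.66], [-3.11, 3.11]. Speed limits (rad/s): [2.57, 2.57, 3.14, 3.14, 3.14, 3.14].

INTERFACE

Orientations are given as a unit quaternion [w, x, y, z].
In Python, from workcell import robot gives the robot as it stands.
- The arm moves only by the tool play_rows, never from a script. Its argument "rows" is a list of rows, each a list of 7 numbers: the shift along the tool's x, y, z as a fraction of full scale, then the turn, a rotation vector about the tool's x, y, z as a fraction of full scale, then the opening, from -1 (shut) to 1 (fully open). In form: [[x, y, z, wx, wy, wz, gripper], ...]. A call has 1 to 20 rows; each row shifts and turns the commanded pose from where the row before left it, along the tool's axes as they then stand; what a row does not reach is not made up. Full scale, the value 1, is 20 cm for a shift and 8 degrees for a turn. A row lasts 1/8 s, in which the tool goes at most 62.5 mm and 10.7 degrees, less where a joint would pass 70% of its speed; a pose out of reach is approached as far as the arm can. A call with a number of a shift or a turn outside -1 to 1 is refused whole. A call with a gripper value outside its range is refused whole. The fingers move at their own pace and stop on an object; the grip force is fixed at half the most. Time passes only in rows, so rows that do not move let the fingers close. It gives the time, the measured TCP pose, the force, the opening and the grip force at its end, in the units of the state.
- robot.get_obs(): the state, without advancing time (a new reading comes with each control period).
- robot.snapshot(name): name is "side" or "top" or "wrist"; returns a dict with "pixels" (420x560x3 uint8, blue, green, red), "K" (3x3 intrinsics, pixels), "xyz" and "attitude" of the camera in the world. Camera axes: x right, y up, looking along -z (the intrinsics and any distortion apply to the point x, -y, -z); pixel columns grow to the right and rows downward; lengths in m; the calibration is good to about 2 mm. A picture is of the moment at which its call begins. There is no depth.
- robot.hand_in(): hands the job in; it is judged then, once.
The state is a dict: "clock": time; "joint_pos": joint angles; "joint_velocities": joint speeds; "joint_torque": joint torques, N m; "eef_pos": TCP position; "eef_rot": TCP orientation; "wrist_force": force on the tool from outside, world axes, zero at the start; "moment": the same for the moment, N m; "opening": opening from 0.0 (shut) to 1.0 (fully open); "gripper_force": force on a finger pad.
Only numpy, scipy, OpenCV 4.12 (cv2) and the standard library are available. Lean on these libraries where they do the work, as an engineer would, in place of code of your own. Each camera call takes 0.05 s, during which the arm holds its last target. There are 200 camera calls.

TASK

Take the bottle brush from its stand, scrub the inside of the round beaker with two full strokes (each time down to the bottom and back up past half its height), and stand the brush back in its stand. Then sort the labware for washing: stand the round beaker and the square staining jar upright side by side in the steel basket, and lay the long sample tube flat in the shallow white tray. Set the porcelain down rather than dropping it or tipping it over, and leave the other things on the bench where they are.

Things in the scene. Friction and masses are not known exactly. Their poses are not given: they have to be found in the camera images.
- brush: Bottle brush, 195 mm long, 70 g, standing upright and loose, head down, in the stand. Origin at the centre of the flat lower end of the bristle head, z along the brush towards the handle. Pale cylindrical bristle head (rigid here) 32 mm in diameter, from z = 0 to 80 mm; steel stem 8 mm in diameter to 130 mm; wooden handle 18 mm in diameter from 130 to 195 mm.
- brush_tip (a point): Centre of the flat lower end of the brush head (the same point as the brush's origin).
- brush_grip (a point): Point on the brush's axis in the wooden handle, 165 mm above its lower end: where to grip it from above.
- stand: Brush stand, fixed: grey round cup, outer diameter 52 mm, inner diameter 44 mm, rim 65 mm above the bench, its inner floor 10 mm above the bench, on a dark round foot 80 mm in diameter. Origin on the bench under its centre, z up.
- beaker: Round white porcelain beaker, open at the top, standing loose on the bench: outer diameter 60 mm, height 95 mm, wall 3 mm, bottom 5 mm thick, about 200 g. Origin at the centre of its underside, z up.
- jar: Square white porcelain staining jar, open at the top, standing loose on the bench: 50 x 50 mm, height 85 mm, wall 4 mm, about 200 g. Origin at the centre of its underside, z up, x and y square to its sides.
- tube: Long white plastic sample tube with a grey six-sided cap, lying on the bench: 120 mm long, 20 mm in diameter (cap 20 mm across its flats), about 30 g. Origin on its axis at mid-length, 10 mm above what it lies on; x along the tube towards the cap.
- basket: Open steel basket, fixed: 200 mm (x) by 130 mm (y) outside, walls 5 mm, rim 49 mm above the bench, inner floor 5 mm above the bench. A handle loop stands 25 mm out from each end, level, 42 mm above the bench. Origin on the bench under its centre, x along its length. It stands at the left or the right of the work area.
- tray: Shallow white plastic tray, fixed: 190 mm (x) by 120 mm (y) outside, walls 4 mm, rim 30 mm above the bench, inner floor 4 mm above the bench. Origin on the bench under its centre, x along its length. It stands on the other side of the work area from the basket.
- dropper: Bystander, loose: small amber bottle with black cap, 38 mm in diameter, 85 mm high. Origin at the centre of its underside.
- tip_box: Bystander, loose: clear plastic box, 75 x 100 x 45 mm high. Origin at the centre of its underside. (Not listed: a flat clear dish 16 mm high and a wooden slide box 30 mm high are fixed to the bench near the robot, about 0.3 m from its base, and other equipment stands beyond 0.75 m.)
There are look-alikes about, which are no part of the job. Leave any turquoise or yellow look-alike of the jar alone.

How it is judged:
On the way, in this order (a step that is already met when the one before it is completed fails the run):
1. the brush is down at the bottom of the beaker (its lower end within 17 mm of the inner floor) (z of brush_tip in the frame of beaker below 0.022 m and horizontal distance between brush_tip and beaker below 0.025 m and angle between beaker's own z axis and vertical below 0.3 rad), for 0.05 s.
2. the brush is drawn up past half the beaker's height (its lower end 45 mm or more above the beaker's underside, still over the beaker) (z of brush_tip in the frame of beaker above 0.045 m and horizontal distance between brush_tip and beaker below 0.03 m and angle between beaker's own z axis and vertical below 0.3 rad), for 0.05 s.
3. the brush is down at the bottom a second time (all of step 1), for 0.05 s.
4. the brush is drawn up a second time (all of step 2), for 0.05 s.
5. the brush stands in its stand again, released (horizontal distance between brush_tip and stand below 0.012 m and z of brush_tip in the frame of stand below 0.02 m and angle between brush's own z axis and vertical below 0.25 rad and linear speed of brush below 0.03 m/s and contact force between the fingers and brush below 0.1 N), for 0.2 s.
6. the beaker stands upright in the basket, released (x of beaker in the frame of basket between -0.08 and 0.08 m and y of beaker in the frame of basket between -0.045 and 0.045 m and z of beaker in the frame of basket below 0.015 m and angle between beaker's own z axis and vertical below 0.15 rad and linear speed of beaker below 0.03 m/s and contact force between the fingers and beaker below 0.1 N), for 0.2 s.
At the end, for the whole second after the job is handed in: The beaker and the jar both stand upright (within 0.15 rad) on the basket's floor, the tube lies flat on the tray's floor wholly inside it, the brush stands in its stand with its lower end on the stand's floor (within 10 mm), and all are released and at rest (all of step 5 and all of step 6 and x of jar in the frame of basket between -0.08 and 0.08 m and y of jar in the frame of basket between -0.045 and 0.045 m and z of jar in the frame of basket below 0.015 m and angle between jar's own z axis and vertical below 0.15 rad and linear speed of each of jar, tube below 0.03 m/s and contact force between the fingers and jar below 0.1 N and x of tube in the frame of tray between -0.09 and 0.09 m and y of tube in the frame of tray between -0.055 and 0.055 m and z of tube in the frame of tray below 0.025 m and angle between tube's own x axis and vertical above 1.4 rad); the robot touches nothing.
It fails at once if the beaker or the jar is tipped over (more than 0.6 rad) (angle between any of beaker, jar's own z axis and vertical above 0.6 rad).
It fails at once if the beaker or the jar is dropped (moves faster than 0.7 m/s when not held: a fall of about 25 mm) ((contact force between the fingers and beaker below 0.1 N and linear speed of beaker above 0.7 m/s) or (contact force between the fingers and jar below 0.1 N and linear speed of jar above 0.7 m/s)).
It fails at once if a bystander is moved more than 30 mm (distance of any of dropper, tip_box from where it was at the start of the episode above 0.03 m).
It also fails if it takes over 72 s, if anything falls off the work surface, if the arm or the gripper's body presses on something with over 40 N, if the wrist force passes 120 N, or if a joint passes its speed limit or range.

## Working session

There is one attempt and no reset: what is moved stays moved. The work goes in short steps, Python scripts to look and compute and a tool call to move; the robot and the scene stay as the last step left them, time stands still between calls to the robot, and variables do not carry over. Pictures are saved under pics/ and viewed, at most 10 in all, crops included, and the job is handed in when it is done.

Besides the shell and the picture viewer there is one more tool, called as name(argument=value, ...), one argument or row to a line, values as JSON. play_rows: Moves the arm, as the interface text tells. Its arguments: {"type":"object","properties":{"rows":{"type":"array","items":{"type":"array","items":{"type":"number","minimum":-1,"maximum":1}}}},"required":["rows"]}

```bash
mkdir -p pics
cat > h.py <<'E'
import numpy as np, cv2
from workcell import robot
from scipy.spatial.transform import Rotation as R
def rot(q): return R.from_quat([q[1],q[2],q[3],q[0]]).as_matrix()
def snap(n,save=None):
    s=robot.snapshot(n)
    if save: cv2.imwrite('pics/'+save,s['pixels'])
    return s
def ray(s,u,v):
    K=np.array(s['K']); d=np.array([(u-K[0,2])/K[0,0],-(v-K[1,2])/K[1,1],-1.])
    a=np.array(s['attitude']); M=a if a.shape==(3,3) else rot(a)
    d=M@d; return np.array(s['xyz']),d/np.linalg.norm(d)
def plane(s,u,v,z):
    o,d=ray(s,u,v); return o+d*(z-o[2])/d[2]
def tri(s1,p1,s2,p2):
    o1,d1=ray(s1,*p1);o2,d2=ray(s2,*p2)
    t=np.linalg.lstsq(np.c_[d1,-d2],o2-o1,rcond=None)[0]
    a,b=o1+t[0]*d1,o2+t[1]*d2
    return (a+b)/2,np.linalg.norm(a-b)
E
python3 - <<'E'
from h import *
o=robot.get_obs(); print(o, robot.grip_depth)
for n in ['top','side','wrist']:
    s=snap(n,n+'0.png'); print(n,[k for k in s],s['K'],s['xyz'],s['attitude'])
a=[cv2.imread(f'pics/{n}0.png') for n in ['top','side','wrist']]
import pickle
pickle.dump({n:1 for n in ''},open('x.pkl','wb'))
E
```

```text
{'clock': 0.0, 'joint_pos': array([-1.34796131e+00,  3.42762174e-01,  1.52499577e+00, -3.59997802e-06,
        1.27539548e+00, -1.45985016e-01]), 'joint_velocities': array([-1.23144958e-04,  5.38714439e-05,  5.27183925e-04,  1.78675325e-04,
        2.97287501e-04,  2.93143252e-04]), 'joint_torque': array([ 1.63969821e-05, -4.33680797e+01, -2.46013659e+01, -2.50736257e-04,
        7.57725618e-03, -2.20332475e-05]), 'eef_pos': array([ 0.18923575, -0.48941149,  0.30321281]), 'eef_rot': array([-7.79744967e-04,  9.83044210e-01,  1.83367044e-01, -3.16993393e-05]), 'wrist_force': array([0.3258269 , 0.06813626, 0.74558064]), 'moment': array([-0.03459857,  0.03756952, -0.06770543]), 'gripper_force': 0.0, 'opening': 0.9968619116507283} 0.0539
top ['pixels', 'K', 'xyz', 'attitude'] [[534.15110982   0.         287.02210931]
 [  0.         534.15110982 212.35920166]
 [  0.           0.           1.        ]] [3.18566628e-01 7.99161715e-04 1.30081963e+00] [-0.69437031 -0.07328328  0.06025353  0.71333649]
side ['pixels', 'K', 'xyz', 'attitude'] [[387.74285704   0.         279.13712227]
 [  0.         387.74285704 210.38954513]
 [  0.           0.           1.        ]] [0.06585518 0.48328406 0.87879798] [-0.3456792  -0.13333541  0.32908893  0.86857817]
wrist ['pixels', 'K', 'xyz', 'attitude'] [[316.68000361   0.         278.79425208]
 [  0.         316.68000361 212.00810565]
 [  0.           0.           1.        ]] [ 0.25911696 -0.46288983  0.37330639] [ 0.81534392 -0.12163597  0.08473219 -0.55967798]
```

View pics/top0.png

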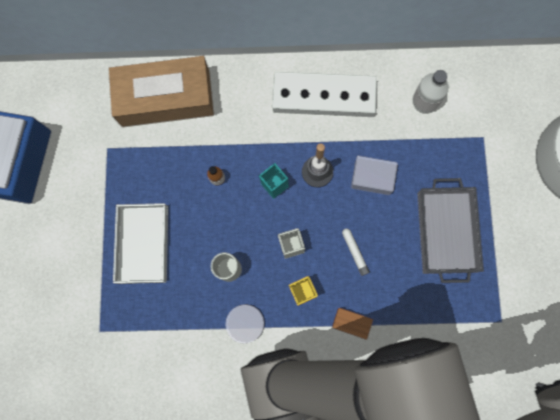

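View pics/side0.png

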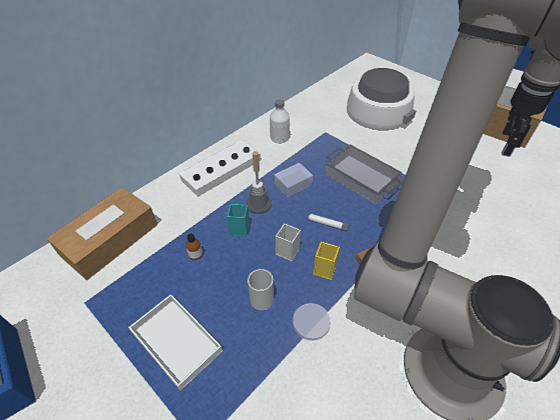

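The brush stand is at top (318,170), the beaker at (226,267) and the white jar at (291,243). The jar's look-alikes are turquoise (273,180) and yellow (303,291). The tube is at (355,250) with its cap near (364,269), the basket at (450,230) and the tray at (141,243). Bystanders are the dropper (216,175) and the tip box (375,174).

Candidates for each target:
- **Jar:** white (291,243), turquoise (273,180) or yellow (303,291). I choose white.
- **Beaker:** (226,267). The flat clear dish at (245,323) is the only other round thing.
- **Tube:** only (355,250).

Run:
```python
from h import *
t=snap('top'); s=snap('side')
for n,im,roi in (('top',t,(105,140,390,185)),('side',s,(90,130,320,280))):
    p=im['pixels']; hsv=cv2.cvtColor(p,cv2.COLOR_BGR2HSV)
    blue=((hsv[...,0]>105)&(hsv[...,0]<128)&(hsv[...,1]>110)).astype(np.uint8)
    m=1-blue; z=np.zeros_like(m); x,y,w,h=roi; z[y:y+h,x:x+w]=1; m*=z
    m=cv2.morphologyEx(m,cv2.MORPH_OPEN,np.ones((3,3),np.uint8))
    cs,_=cv2.findContours(m,cv2.RETR_EXTERNAL,cv2.CHAIN_APPROX_NONE)
    v=p.copy()
    for c in cs:
        if cv2.contourArea(c)<60: continue
        r=cv2.minAreaRect(c); M=cv2.moments(c)
        print(n,np.round([M['m10']/M['m00'],M['m01']/M['m00']],1),np.round(r[0],1),np.round(r[1],1),round(r[2],1),cv2.contourArea(c))
        cv2.drawContours(v,[c],-1,(0,0,255),1) if n=='side' else None
    k={'top':2,'side':2}[n]
    cv2.imwrite(f'pics/c_{n}.png',cv2.resize(p[y:y+h,x:x+w],None,fx=2,fy=2,interpolation=cv2.INTER_CUBIC))
```

```text
top [458.6 322.8] [455.  322.5] [ 3. 78.] 90.0 185.5
top [350.9 317.4] [353.  315.5] [42. 17.] -0.0 499.5
top [244.6 315.3] [244.5 314. ] [20. 39.] 90.0 646.5
top [303.  290.2] [303.  290.1] [25.9 26.4] 65.6 623.0
top [225.7 266.6] [225.8 266.8] [33.2 29.7] 45.0 769.5
top [354.7 251.2] [354.6 251.1] [51.9 11.2] 65.2 511.0
top [291.4 242.7] [291.6 242.6] [28.1 25.3] 71.6 647.5
top [140.4 243.2] [140.4 243. ] [55.9 83.1] 1.3 4386.5
top [449.7 230.3] [449.7 230.1] [106.2  62.6] 85.9 5796.0
top [215.7 175.5] [215.5 175.5] [19. 19.] 90.0 297.5
top [273.7 180.3] [273.9 180.2] [28.9 26.4] 51.3 669.5
top [374.  174.9] [374.1 174.9] [44.7 35.8] 10.0 1501.0
top [490.2 177.6] [488.5 190.5] [101.  11.] 90.0 649.5
top [247.2 154. ] [225.  163.5] [ 47. 240.] 90.0 2194.5
side [116.1 376.2] [128.5 361. ] [96. 77.] 90.0 3840.5
side [175.8 340.7] [176.8 339.6] [82.8 61.1] 50.3 4617.0
side [260.6 288.9] [260.  289.5] [41. 26.] 90.0 906.0
side [325.5 260. ] [325.5 260.1] [23.3 35.4] 14.0 716.0
side [193.5 247.5] [193.4 246.4] [26.5 15.9] 78.7 304.0
side [287.3 241.6] [287.2 241.6] [27.6 33.5] 23.2 731.0
side [328.3 221.7] [327.8 221.5] [41.8  7.9] 17.1 271.0
side [293.  179.1] [292.9 178.8] [27.3 38.5] 63.4 866.5
side [270.3 244.3] [249.5 269.5] [319. 279.] 0.0 45277.5
```

View pics/c_top.png

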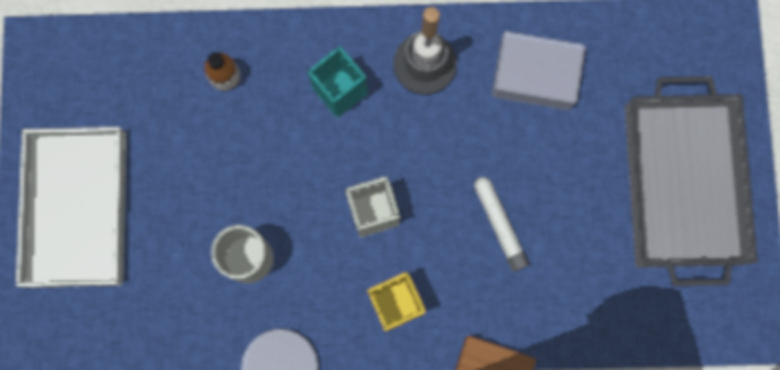

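The crop confirms it: the white square jar is at crop (373,205), clearly apart from the turquoise (338,80) and yellow (397,300) ones. The beaker is at (242,253), the tube at (500,222) with its cap at the lower right, and the brush handle tip at (431,15). Next I look at the side crop so I can triangulate.

View pics/c_side.png

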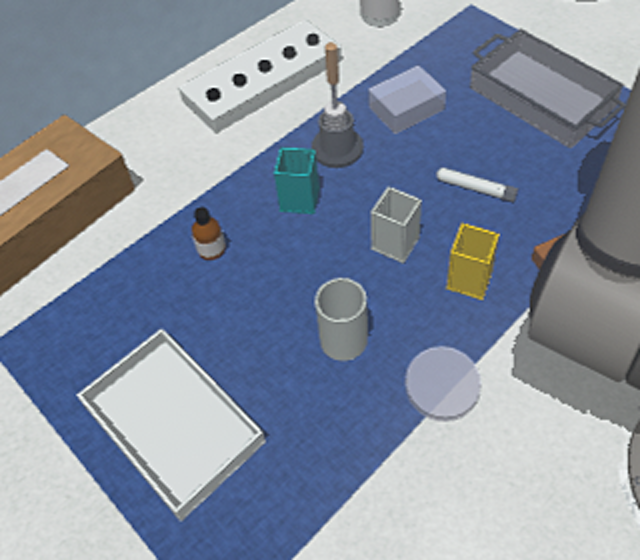

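Run:
```python
from h import *
t=snap('top'); s=snap('side')
T=lambda x,y:(x/2+105,y/2+140); S=lambda x,y:(x/2+90,y/2+130)
for n,a,b in [('beaker rim',(239,251),(342,300)),('jar rim',(372,204),(397,206)),('handle top',(431,14),(332,47)),('handle low',(429,42),(334,85)),
 ('tube w',(482,183),(441,175)),('tube cap',(519,263),(514,193)),('tray far L',(22,130),(161,332)),('tray c2',(122,128),(265,435)),('tray c3',(17,286),(80,395))]:
    print(n,*np.round(tri(t,T(*a),s,S(*b)),4))
print('basket',[np.round(plane(t,*T(*c),.049)[:2],3) for c in [(628,98),(742,95),(755,262),(638,265)]])
print('tray',[np.round(plane(t,*T(*c),.03)[:2],3) for c in [(22,130),(122,128),(124,285),(17,286)]])
print('stand foot/cup',plane(t,*T(426,62),0.01),plane(t,*T(427,52),.065))
for c in [(347,189),(388,178),(398,218),(356,230)]: print('jar',np.round(plane(t,*T(*c),.085)[:2],4))
print('dropper',plane(t,*T(217,60),.085),'tipbox',plane(t,*T(540,68),.045))
```

```text
Traceback (most recent call last):
ValueError: setting an array element with a sequence. The requested array has an inhomogeneous shape after 1 dimensions. The detected shape was (2,) + inhomogeneous part.
```

Run:
```python
from h import *
np.set_printoptions(precision=4,suppress=True)
t=snap('top'); s=snap('side')
T=lambda x,y:(x/2+105,y/2+140); S=lambda x,y:(x/2+90,y/2+130)
for n,a,b in [('beaker rim',(239,251),(342,300)),('jar rim',(372,204),(397,206)),('handle top',(431,14),(332,47)),('handle low',(429,42),(334,85)),
 ('tube w',(482,183),(441,175)),('tube cap',(519,263),(514,193)),('tray far L',(22,130),(161,332)),('tray c2',(122,128),(265,435)),('tray c3',(17,286),(80,395))]:
    print(n,*tri(t,T(*a),s,S(*b)))
print('basket',[plane(t,*T(*c),.049)[:2] for c in [(628,98),(742,95),(755,262),(638,265)]])
print('tray',[plane(t,*T(*c),.03)[:2] for c in [(22,130),(122,128),(124,285),(17,286)]])
print('stand foot/cup',plane(t,*T(426,62),0.01),plane(t,*T(427,52),.065))
for c in [(347,189),(388,178),(398,218),(356,230)]: print('jar',plane(t,*T(*c),.085)[:2])
print('dropper',plane(t,*T(217,60),.085),'tipbox',plane(t,*T(540,68),.045))
```

```text
beaker rim [0.4316 0.1651 0.0892] 0.0010188064490823212
jar rim [0.4826 0.0131 0.0823] 0.0002211018243575771
handle top [ 0.6695 -0.0573  0.2002] 0.0015839136159521902
handle low [ 0.6607 -0.0545  0.137 ] 0.007495640004956908
tube w [ 0.5156 -0.1214  0.0036] 0.0007978898409584132
tube cap [ 0.4146 -0.1614  0.0112] 0.002849342632194407
tray far L [0.5347 0.3678 0.1693] 0.06762627763432907
tray c2 [ 0.5439  0.3185 -0.1261] 0.17057891012614812
tray c3 [0.4189 0.4103 0.2432] 0.10362988646525467
basket [array([ 0.6063, -0.2964]), array([ 0.6059, -0.4321]), array([ 0.4069, -0.429 ]), array([ 0.4071, -0.2937])]
tray [array([0.5926, 0.439 ]), array([0.5915, 0.3162]), array([0.4009, 0.3104]), array([0.4031, 0.4383])]
stand foot/cup [ 0.6688 -0.0583  0.01  ] [ 0.6662 -0.0574  0.065 ]
jar [0.5003 0.0413]
jar [ 0.5118 -0.0062]
jar [ 0.4652 -0.0163]
jar [0.4528 0.032 ]
dropper [0.6584 0.1914 0.085 ] tipbox [ 0.6476 -0.1941  0.045 ]
```

play_rows(
  rows=[
    [0, 0, -0.03, 0, 0, 0.88, 1],
    [0, 0, -0.03, 0, 0, 0.88, 1],
    [0, 0, -0.03, 0, 0, 0.88, 1],
    [0.1855, -0.215, 0, 0, 0, 0, 1],
    [0.1855, -0.215, 0, 0, 0, 0, 1],
    [0.1855, -0.215, 0, 0, 0, 0, 1],
    [0.1855, -0.215, 0, 0, 0, 0, 1],
    [0.1855, -0.215, 0, 0, 0, 0, 1],
    [0.1855, -0.215, 0, 0, 0, 0, 1],
    [0.1855, -0.215, 0, 0, 0, 0, 1],
    [0.1855, -0.215, 0, 0, 0, 0, 1],
    [0.1855, -0.215, 0, 0, 0, 0, 1],
    [0.1855, -0.215, 0, 0, 0, 0, 1],
    [0, 0, 0, 0, 0, 0, 1],
  ],
)

```text
clock: 2.2
eef_pos: [0.5618, -0.0565, 0.3213]
eef_rot: [-0.0, 1.0, 0.003, 0.0]
wrist_force: [0.6, 0.1, 0.2]
opening: 0.998
gripper_force: 0.0
```

Run:
```python
from h import *
np.set_printoptions(precision=4,suppress=True)
w=snap('wrist','w1.png'); t=snap('top','t1.png')
o=robot.get_obs(); print(o['eef_pos'],o['eef_rot'],w['xyz'],ray(w,280,210)[1])
import pickle; pickle.dump((w,t),open('w1.pkl','wb'))
```

```text
[ 0.5601 -0.0593  0.3215] [ 0.0001  1.      0.0008 -0.0005] [ 0.6367 -0.0565  0.3913] [-0.2874 -0.0037 -0.9578]
```

View pics/w1.png

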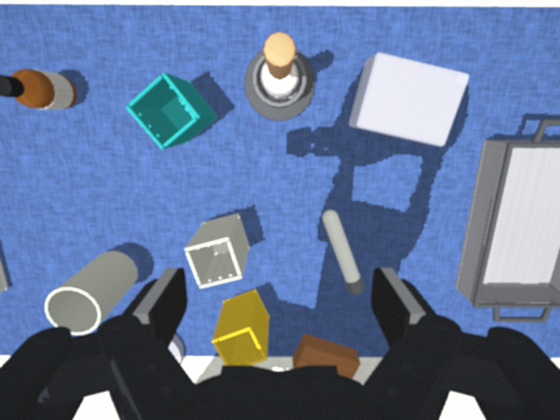

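The wrist view is clear: handle top at (280,47), stand foot centre near (279,82), jar rim corners (186,249), (231,235), (242,278) and (198,288), beaker rim centre (74,309), tube ends (330,212) and (357,290).

Run:
```python
from h import *
import pickle
np.set_printoptions(precision=4,suppress=True)
w,t=pickle.load(open('w1.pkl','rb'))
T=lambda x,y:(x/2+105,y/2+140)
for n,a,b in [('beaker',(239,251),(74,309)),('jar',(372,204),(214.5,262.5)),('handle top',(431,14),(280,48)),('tube w',(482,183),(330,211)),('tube cap',(519,263),(357,290)),('tipbox',(540,68),(411,98)),('basket nearL rim',(638,265),(460,291)),('basket farL rim',(628,98),(486,141))]:
    print(n,*tri(t,T(*a),w,b))
for n,u,z in [('beaker',(74,309),.095),('jar',(214.5,262.5),.085),('handle',(280,48),.205),('foot',(279,82),.008),('tw',(330,211),.01),('tc',(357,290),.01)]+[('jc',c,.085) for c in [(186,249),(231,235),(242,278),(198,288)]]: print(n,plane(w,*u,z))
# handle mask (brown) near stand, and tube/jar contours
h=cv2.cvtColor(w['pixels'],cv2.COLOR_BGR2HSV)
m=((h[...,0]<25)&(h[...,1]>70)&(h[...,2]>130)).astype(np.uint8); m[:, :240]=0; m[:,320:]=0; m[120:]=0
ys,xs=np.nonzero(m); print('handle px',xs.min(),xs.max(),ys.min(),ys.max())
m=((h[...,1]<90)&(h[...,2]<130)).astype(np.uint8)
k=np.zeros_like(m);k[38:125,238:320]=1
c=max(cv2.findContours(m*k,cv2.RETR_EXTERNAL,cv2.CHAIN_APPROX_NONE)[0],key=cv2.contourArea); print('foot',cv2.minEnclosingCircle(c),cv2.boundingRect(c))
```

```text
beaker [0.4325 0.1659 0.0919] 0.0021876880816681338
jar [0.483  0.0131 0.0786] 0.00010606081984432632
handle top [ 0.6729 -0.0571  0.1921] 0.0004773626610019682
tube w [ 0.5167 -0.1229 -0.0048] 0.0009782046271483154
tube cap [ 0.4153 -0.16    0.0207] 0.0008197201724079418
tipbox [ 0.6534 -0.1979  0.0272] 0.003117516583880388
basket nearL rim [ 0.4096 -0.3022  0.0126] 0.00017190722362401883
basket farL rim [ 0.6113 -0.3025  0.0116] 0.008594518954748193
beaker [0.4351 0.1646 0.095 ]
jar [0.4862 0.0117 0.085 ]
handle [ 0.6706 -0.0568  0.205 ]
foot [ 0.6719 -0.0562  0.008 ]
tw [ 0.5212 -0.1209  0.01  ]
tc [ 0.4089 -0.1634  0.01  ]
jc [0.5016 0.0408 0.085 ]
jc [ 0.5176 -0.0071  0.085 ]
jc [ 0.4679 -0.017   0.085 ]
jc [0.4554 0.0315 0.085 ]
handle px 263 295 32 78
foot ((287.5, 84.0), 35.0464973449707) (268, 50, 47, 69)
```

play_rows(
  rows=[
    [0.275, -0.006, 0, 0, 0, 0, 1],
    [0.275, -0.005, 0, 0, 0, 0, 1],
    [0, 0, 0.15, 0, 0, 0, 1],
    [0, 0, 0.16, 0, 0, 0, 1],
    [0, 0, 0.152, 0, 0, 0, 1],
    [0, 0, 0, 0, 0, 0, -1],
    [0, 0, 0, 0, 0, 0, -1],
    [0, 0, 0, 0, 0, 0, -1],
    [0, 0, 0, 0, 0, 0, -1],
    [0, 0, 0, 0, 0, 0, -1],
  ],
)

```text
clock: 3.55
eef_pos: [0.6707, -0.0572, 0.2312]
eef_rot: [0.0, 1.0, 0.0, 0.001]
wrist_force: [-1.0, 1.3, 5.8]
opening: 0.197
gripper_force: 58.6
```

play_rows(
  rows=[
    [0, 0, -0.15, 0, 0, 0, -1],
    [0, 0, -0.25, 0, 0, 0, -1],
    [0, 0, -0.2, 0, 0, 0, -1],
    [0, 0, 0, 0, 0, 0, -1],
  ],
)

```text
clock: 4.05
eef_pos: [0.6709, -0.0575, 0.3538]
eef_rot: [0.001, 1.0, 0.0, 0.004]
wrist_force: [-1.1, 0.8, -0.3]
opening: 0.194
gripper_force: 58.6
```

Run:
```python
from h import *
import pickle
np.set_printoptions(precision=4,suppress=True)
s=snap('side'); t=snap('top'); w=snap('wrist'); o=robot.get_obs(); print(o['eef_pos'],o['opening'])
M=rot(o['eef_rot']); 
def proj(c,p):
    K=c['K'];q=rot(c['attitude']).T@(p-c['xyz']); return K[0,0]*q[0]/-q[2]+K[0,2], K[1,1]*-q[1]/-q[2]+K[1,2]
pt=o['eef_pos']+M@[0,0,.0539+.165]; pm=o['eef_pos']+M@[0,0,.0539+.085]
for n,c in (('s',s),('t',t),('w',w)): print(n,proj(c,pt),proj(c,pm), o['eef_pos'][2]-.2189)
c=s['pixels'][60:270,180:390]; c=cv2.resize(c,(600,600),interpolation=cv2.INTER_CUBIC)
c2=cv2.resize(w['pixels'][:,120:440],None,fx=600/420*.43,fy=600/420*.43) 
v=np.zeros((600,800,3),np.uint8); v[:,:600]=c; hh,ww=c2.shape[:2]; v[:hh,600:600+min(ww,200)]=c2[:,:200]
cv2.imwrite('pics/b2.png',v); cv2.imwrite('pics/w2.png',w['pixels'])
pickle.dump((s,t,w,o),open('b2.pkl','wb'))
```

```text
[ 0.6698 -0.0573  0.3479] 0.19197929188866703
s (np.float64(257.0215193341109), np.float64(172.96947757547173)) (np.float64(255.57336979074415), np.float64(150.91526458625498)) 0.12897586027729965
t (np.float64(319.4259733599603), np.float64(157.04663571611056)) (np.float64(320.88846096517364), np.float64(146.0738024200592)) 0.12897586027729965
w (np.float64(278.6469754136324), np.float64(198.33716447033459)) (np.float64(278.57891163602187), np.float64(226.80531356730975)) 0.12897586027729965
```

View pics/b2.png

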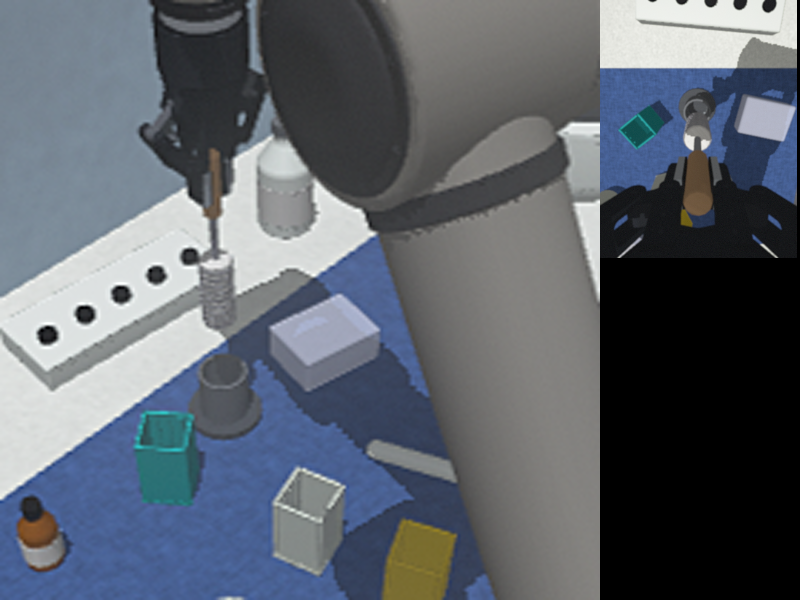

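The brush hangs vertical. Its lower end is at side crop (219,325), which is full (256.7,173.8) against a predicted (257.0,173.0), so the grip is as planned. The empty cup rim is at crop (223,372).

Run:
```python
from h import *
import pickle
np.set_printoptions(precision=4,suppress=True)
s,t,w,o=pickle.load(open('b2.pkl','rb'))
S=lambda x,y:(x/2.857+180,y/2.857+60)
print(plane(s,*S(223,372),.065),plane(s,*S(225,408),.008),tri(s,S(223,372),w,(281,168)))
# beaker in wrist / jar etc unaffected. refine beaker with side ellipse
g=s['pixels']; h=cv2.cvtColor(g,cv2.COLOR_BGR2HSV)
m=((h[...,1]<80)&(h[...,2]>60)).astype(np.uint8); k=np.zeros_like(m);k[255:320,235:285]=1
c=max(cv2.findContours(m*k,cv2.RETR_EXTERNAL,cv2.CHAIN_APPROX_NONE)[0],key=cv2.contourArea)
x,y,W,H=cv2.boundingRect(c); print('side beaker bbox',x,y,W,H)
w1,t1=pickle.load(open('w1.pkl','rb'))
h=cv2.cvtColor(w1['pixels'],cv2.COLOR_BGR2HSV)
m=((h[...,1]<80)&(h[...,2]>60)).astype(np.uint8);k=np.zeros_like(m);k[240:345,40:150]=1
c=max(cv2.findContours(m*k,cv2.RETR_EXTERNAL,cv2.CHAIN_APPROX_NONE)[0],key=cv2.contourArea)
x2,y2,W2,H2=cv2.boundingRect(c); print('wrist beaker bbox',x2,y2,W2,H2)
# rim top view
h=cv2.cvtColor(t1['pixels'],cv2.COLOR_BGR2HSV)
m=(h[...,1]<80).astype(np.uint8);k=np.zeros_like(m);k[245:290,205:250]=1
c=max(cv2.findContours(m*k,cv2.RETR_EXTERNAL,cv2.CHAIN_APPROX_NONE)[0],key=cv2.contourArea)
print('top beaker bbox',cv2.boundingRect(c),cv2.contourArea(c))
def rimfit(c,cx,u0,pts): pass
for n,c,u in (('s',s,(x+(W-1)/2,y)),('w',w1,(0,0))): pass
def proj(c,p):
    K=c['K'];q=rot(c['attitude']).T@(np.array(p)-c['xyz']); return np.array([K[0,0]*q[0]/-q[2]+K[0,2], K[1,1]*-q[1]/-q[2]+K[1,2]])
for p in [(.432,.165),(.435,.165)]:
    a=np.linspace(0,6.28,60)
    for n,c in (('s',s),('w',w1),('t',t1)):
        q=np.array([proj(c,[p[0]+.03*np.cos(b),p[1]+.03*np.sin(b),zz]) for b in a for zz in (0,.095)]); print(p,n,q.min(0),q.max(0))
```

```text
[ 0.6653 -0.0536  0.065 ] [ 0.6672 -0.0548  0.008 ] (array([ 0.682 , -0.0632,  0.0452]), np.float64(0.007952905872508196))
side beaker bbox 247 269 27 42
wrist beaker bbox 44 250 94 87
top beaker bbox (210, 252, 32, 30) 693.5
(0.432, 0.165) s [247.774  267.6651] [273.9967 309.4759]
(0.432, 0.165) w [ 45.8622 250.2125] [139.0839 334.7819]
(0.432, 0.165) t [211.1118 252.0632] [241.9326 281.188 ]
(0.435, 0.165) s [246.8907 266.9375] [273.1428 308.712 ]
(0.435, 0.165) w [ 45.2703 248.1522] [138.8086 332.5042]
(0.435, 0.165) t [211.1142 250.749 ] [241.9214 279.9443]
```

play_rows(
  rows=[
    [-0.2, -0.186, 0, 0, 0, 0, -1],
    [-0.2, -0.186, 0, 0, 0, 0, -1],
    [-0.2, -0.186, 0, 0, 0, 0, -1],
    [-0.2, -0.186, 0, 0, 0, 0, -1],
    [-0.2, -0.186, 0, 0, 0, 0, -1],
    [-0.194, -0.187, 0, 0, 0, 0, -1],
    [0, 0, 0, 0, 0, 0, -1],
    [0, 0, 0.1, 0, 0, 0, -1],
    [0, 0, 0.2, 0, 0, 0, -1],
    [0, 0, 0, 0, 0, 0, -1],
  ],
)

```text
clock: 5.45
eef_pos: [0.4301, 0.1651, 0.2864]
eef_rot: [0.001, 1.0, -0.0, -0.004]
wrist_force: [-0.0, 0.7, -0.7]
opening: 0.192
gripper_force: 58.7
```

play_rows(
  rows=[
    [0.003, -0.003, 0.14, 0, 0, 0, -1],
    [0, 0, 0.13, 0, 0, 0, -1],
    [0, 0, 0, 0, 0, 0, -1],
    [0, 0, 0, 0, 0, 0, -1],
  ],
)

```text
clock: 5.95
eef_pos: [0.4329, 0.1665, 0.2368]
eef_rot: [-0.0, 1.0, -0.0, 0.001]
wrist_force: [0.3, 0.1, 0.6]
opening: 0.2
gripper_force: 58.7
```

Run:
```python
from h import *
s=snap('side'); print(robot.get_obs()['eef_pos'],robot.get_obs()['wrist_force'])
c=cv2.resize(s['pixels'][150:330,200:320],(400,600),interpolation=cv2.INTER_CUBIC)
cv2.imwrite('pics/b3.png',c)
```

```text
[0.43286082 0.16652449 0.23692426] [-0.51203071  0.60676314 -0.94445315]
```

View pics/b3.png

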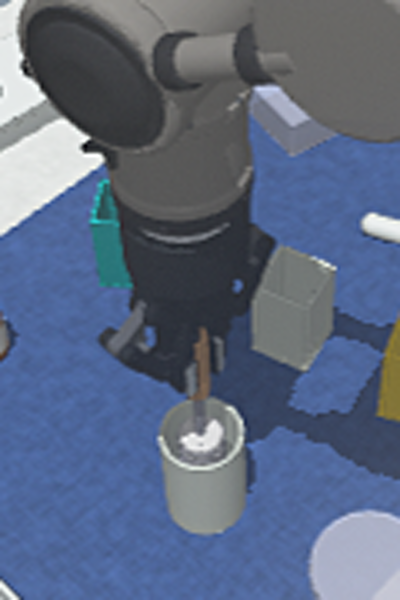

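The brush head is inside the beaker, roughly central in the rim at crop (203,440), and the beaker is upright.

play_rows(
  rows=[
    [0, 0, 0.02, 0, 0, 0, -1],
    [0, 0, 0.02, 0, 0, 0, -1],
    [0, 0, 0, 0, 0, 0, -1],
  ],
)

```text
clock: 6.38
eef_pos: [0.4318, 0.1665, 0.2273]
eef_rot: [0.0, 1.0, 0.0, -0.0]
wrist_force: [0.4, -0.5, -0.5]
opening: 0.196
gripper_force: 58.7
```

play_rows(
  rows=[
    [0, 0, -0.17, 0, 0, 0, -1],
    [0, 0, -0.17, 0, 0, 0, -1],
    [0, 0, 0, 0, 0, 0, -1],
    [0, 0, 0, 0, 0, 0, -1],
    [0, 0, 0.17, 0, 0, 0, -1],
    [0, 0, 0.17, 0, 0, 0, -1],
    [0, 0, 0, 0, 0, 0, -1],
    [0, 0, 0, 0, 0, 0, -1],
    [0, 0, 0, 0, 0, 0, -1],
    [0, 0, -0.17, 0, 0, 0, -1],
    [0, 0, -0.17, 0, 0, 0, -1],
    [0, 0, 0, 0, 0, 0, -1],
    [0, 0, 0, 0, 0, 0, -1],
    [0, 0, -0.15, 0, 0, 0, -1],
    [0, 0, -0.15, 0, 0, 0, -1],
    [0, 0, 0, 0, 0, 0, -1],
  ],
)

```text
clock: 8.38
eef_pos: [0.4324, 0.1666, 0.3562]
eef_rot: [-0.0, 1.0, 0.0, 0.001]
wrist_force: [-0.6, -1.0, -1.9]
opening: 0.193
gripper_force: 58.7
```

play_rows(
  rows=[
    [0.2, 0.187, 0, 0, 0, 0, -1],
    [0.2, 0.187, 0, 0, 0, 0, -1],
    [0.2, 0.187, 0, 0, 0, 0, -1],
    [0.2, 0.187, 0, 0, 0, 0, -1],
    [0.2, 0.187, 0, 0, 0, 0, -1],
    [0.191, 0.185, 0, 0, 0, 0, -1],
    [0, 0, 0, 0, 0, 0, -1],
    [0, 0, 0.17, 0, 0, 0, -1],
    [0, 0, 0.17, 0, 0, 0, -1],
    [0, 0, 0, 0, 0, 0, -1],
  ],
)

```text
clock: 9.62
eef_pos: [0.6684, -0.0564, 0.2831]
eef_rot: [-0.001, 1.0, 0.0, -0.004]
wrist_force: [0.1, -0.9, -1.1]
opening: 0.198
gripper_force: 58.8
```

play_rows(
  rows=[
    [0, 0, 0.1, 0, 0, 0, -1],
    [0, 0, 0.1, 0, 0, 0, -1],
    [0, 0, 0.06, 0, 0, 0, -1],
    [0, 0, 0, 0, 0, 0, -1],
  ],
)

```text
clock: 10.12
eef_pos: [0.67, -0.0571, 0.2354]
eef_rot: [-0.0, 1.0, 0.0, -0.0]
wrist_force: [-0.2, 0.3, 0.6]
opening: 0.195
gripper_force: 58.8
```

play_rows(
  rows=[
    [0, 0, 0.02, 0, 0, 0, -1],
    [0, 0, 0, 0, 0, 0, -1],
    [0, 0, 0, 0, 0, 0, 1],
    [0, 0, 0, 0, 0, 0, 1],
    [0, 0, 0, 0, 0, 0, 1],
    [0, 0, 0, 0, 0, 0, 1],
    [0, 0, -0.22, 0, 0, 0, 1],
    [0, 0, -0.23, 0, 0, 0, 1],
    [-0.25, 0, 0, 0, 0, 0, 1],
    [-0.25, 0, 0, 0, 0, 0, 1],
    [-0.25, 0, 0, 0, 0, 0, 1],
    [0, 0, 0, 0, 0, 0, 1],
  ],
)

```text
clock: 11.62
eef_pos: [0.5172, -0.057, 0.3218]
eef_rot: [-0.0, 1.0, -0.0, -0.001]
wrist_force: [1.0, 0.9, 1.1]
opening: 1.002
gripper_force: 0.0
```

Run:
```python
from h import *
import pickle
np.set_printoptions(precision=4,suppress=True)
w=snap('wrist'); s=snap('side'); t=snap('top'); o=robot.get_obs(); print(o['eef_pos'],o['wrist_force'],o['opening'])
pickle.dump((w,s,t,o),open('a3.pkl','wb'))
v=np.vstack([w['pixels'][:420],]); c=cv2.resize(s['pixels'][130:270,220:300],(240,420),interpolation=cv2.INTER_CUBIC)
cv2.imwrite('pics/a3.png',np.hstack([v,c]))
```

```text
[ 0.5212 -0.0576  0.3221] [ 0.7052 -0.2953  0.1927] 1.0049493645738132
```

View pics/a3.png

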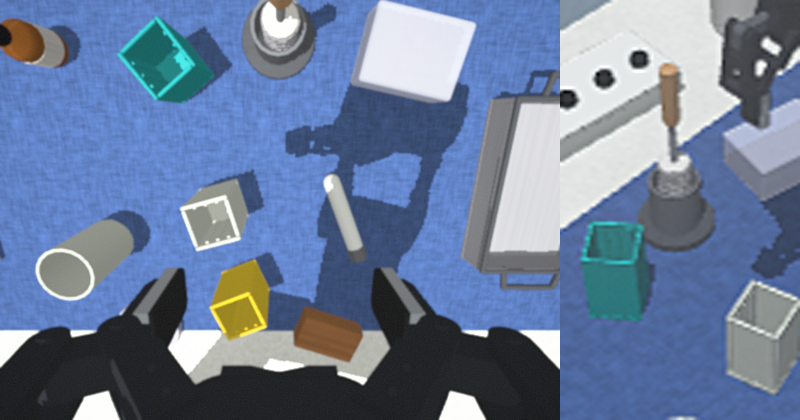

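The brush stands upright in its stand, seen in the wrist view near (275,20) and in the side crop near (675,190). Everything else is unmoved. Next is the beaker.

play_rows(
  rows=[
    [-0.11, -0.28, 0, 0, 0, 0, 1],
    [-0.11, -0.28, 0, 0, 0, 0, 1],
    [-0.11, -0.28, 0, 0, 0, 0, 1],
    [-0.11, -0.278, 0, 0, 0, 0, 1],
    [0, 0, 0.2, 0, 0, 0, 1],
    [0, 0, 0.25, 0, 0, 0, 1],
    [0, 0, 0.25, 0, 0, 0, 1],
    [0, 0, 0.2, 0, 0, 0, 1],
    [0, 0, 0.1, 0, 0, 0, 1],
    [0, 0, 0, 0, 0, 0, 1],
  ],
)

```text
clock: 13.02
eef_pos: [0.4326, 0.1664, 0.1199]
eef_rot: [0.0, 1.0, 0.0, -0.001]
wrist_force: [-0.9, -0.9, 0.0]
opening: 0.999
gripper_force: 0.0
```

play_rows(
  rows=[
    [0, 0, 0, 0, 0, 0, -1],
    [0, 0, 0, 0, 0, 0, -1],
    [0, 0, 0, 0, 0, 0, -1],
    [0, 0, 0, 0, 0, 0, -1],
    [0, 0, -0.05, 0, 0, 0, -1],
    [0, 0, -0.15, 0, 0, 0, -1],
    [0, 0, -0.25, 0, 0, 0, -1],
    [0, 0, -0.15, 0, 0, 0, -1],
    [0, 0, 0, 0, 0, 0, -1],
  ],
)

```text
clock: 14.15
eef_pos: [0.4329, 0.1663, 0.2437]
eef_rot: [-0.0, 1.0, 0.0, 0.002]
wrist_force: [0.7, 0.4, -3.1]
opening: 0.688
gripper_force: 65.2
```

Run:
```python
from h import *
import pickle
np.set_printoptions(precision=4,suppress=True)
s=snap('side'); o=robot.get_obs(); print(o['eef_pos'],o['wrist_force'],o['opening'])
w,_,t,_=pickle.load(open('a3.pkl','rb'))
for c in [(481,273),(497,99),(463,272),(490,96)]: print(plane(w,*c,.049),plane(w,*c,.0))
def mask(c,roi):
    h=cv2.cvtColor(c['pixels'],cv2.COLOR_BGR2HSV)
    m=1-((h[...,0]>100)&(h[...,0]<130)&(h[...,1]>100)).astype(np.uint8)
    k=np.zeros_like(m);x,y,W,H=roi;k[y:y+H,x:x+W]=1;return m*k
c=max(cv2.findContours(mask(s,(225,215,90,100)),cv2.RETR_EXTERNAL,cv2.CHAIN_APPROX_NONE)[0],key=cv2.contourArea)
print('beaker side',cv2.boundingRect(c))
# jar rim corners: subpixel via top & wrist
for r,c_ in (((170,170,85,90),w),((270,222,45,42),t)):
    c=max(cv2.findContours(mask(c_,r),cv2.RETR_EXTERNAL,cv2.CHAIN_APPROX_NONE)[0],key=cv2.contourArea)
    print('jar',cv2.minAreaRect(c),cv2.approxPolyDP(c,3,True)[:,0].tolist())
for r in ((310,165,70,110),):
    c=max(cv2.findContours(mask(w,r),cv2.RETR_EXTERNAL,cv2.CHAIN_APPROX_NONE)[0],key=cv2.contourArea); print('tube',cv2.boundingRect(c),cv2.minAreaRect(c))
```

```text
[0.432  0.1661 0.2419] [ 0.0543 -0.7893 -3.0397] 0.6893866875716108
[ 0.4091 -0.3002  0.049 ] [ 0.3829 -0.3349  0.    ]
[ 0.6065 -0.2796  0.049 ] [ 0.6086 -0.3114 -0.    ]
[ 0.4104 -0.2783  0.049 ] [ 0.3845 -0.3099  0.    ]
[ 0.6094 -0.2719  0.049 ] [ 0.6119 -0.3026  0.    ]
beaker side (227, 215, 74, 70)
jar ((215.3377227783203, 215.34707641601562), (62.113433837890625, 65.40535736083984), 72.34988403320312) [[237, 178], [199, 188], [179, 208], [196, 251], [240, 240], [248, 211]]
jar ((292.0, 242.5), (41.0, 44.0), 90.0) [[276, 222], [270, 241], [270, 263], [314, 263], [314, 246], [303, 241], [299, 228], [293, 228], [293, 222]]
tube (323, 173, 45, 91) ((344.43212890625, 217.80996704101562), (94.241455078125, 19.103904724121094), 70.34617614746094)
```

play_rows(
  rows=[
    [0.016, 0.294, 0, 0, 0, 0, -1],
    [0.016, 0.294, 0, 0, 0, 0, -1],
    [0.016, 0.294, 0, 0, 0, 0, -1],
    [0.016, 0.294, 0, 0, 0, 0, -1],
    [0.016, 0.294, 0, 0, 0, 0, -1],
    [0.016, 0.294, 0, 0, 0, 0, -1],
    [0.017, 0.294, 0, 0, 0, 0, -1],
    [0.017, 0.294, 0, 0, 0, 0, -1],
    [0.017, 0.293, 0, 0, 0, 0, -1],
    [0, 0, 0, 0, 0, 0, -1],
    [0, 0, 0.15, 0, 0, 0, -1],
    [0, 0, 0.15, 0, 0, 0, -1],
    [0, 0, 0.15, 0, 0, 0, -1],
    [0, 0, 0, 0, 0, 0, -1],
  ],
)

```text
clock: 15.95
eef_pos: [0.4602, -0.3604, 0.1479]
eef_rot: [-0.003, 1.0, 0.0, -0.003]
wrist_force: [-0.4, -0.6, -1.5]
opening: 0.686
gripper_force: 65.9
```

Run:
```python
from h import *
o=robot.get_obs(); print(o['eef_pos'],o['wrist_force'])
s=snap('side'); w=snap('wrist'); t=snap('top')
a=cv2.resize(s['pixels'][110:260,300:440],(392,420),interpolation=cv2.INTER_CUBIC)
b=cv2.resize(w['pixels'],(400,300)); v=np.zeros((420,792,3),np.uint8); v[:,:392]=a; v[:300,392:]=b
cv2.imwrite('pics/p4.png',v)
```

```text
[ 0.4601691  -0.36040237  0.1479074 ] [-0.39222946 -0.62505975 -1.47054614]
```

View pics/p4.png

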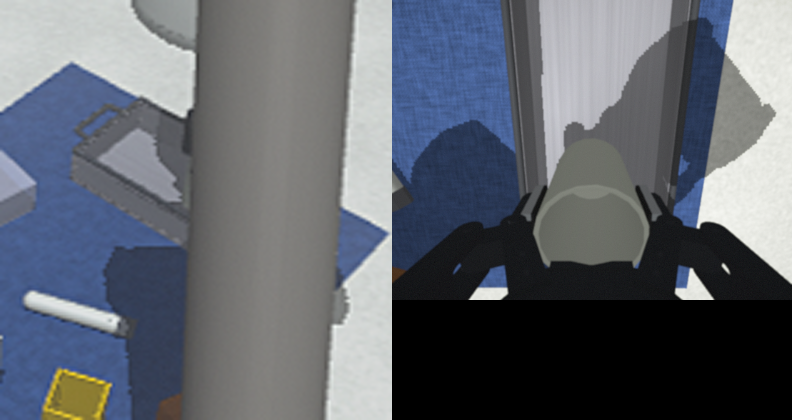

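In the wrist inset the beaker sits between the basket's side walls (x about 520 and 685), near the middle. I lower it slowly.

play_rows(
  rows=[
    [0, 0, 0.05, 0, 0, 0, -1],
    [0, 0, 0.045, 0, 0, 0, -1],
    [0, 0, 0, 0, 0, 0, -1],
    [0, 0, 0, 0, 0, 0, -1],
  ],
)

```text
clock: 16.6
eef_pos: [0.4617, -0.363, 0.1326]
eef_rot: [0.0, 1.0, 0.0, 0.0]
wrist_force: [-0.4, 0.5, -1.6]
opening: 0.684
gripper_force: 66.0
```

play_rows(
  rows=[
    [0, 0, 0.015, 0, 0, 0, -1],
    [0, 0, 0.015, 0, 0, 0, -1],
    [0, 0, 0, 0, 0, 0, -1],
  ],
)

```text
clock: 16.98
eef_pos: [0.4618, -0.3629, 0.1278]
eef_rot: [0.0, 1.0, 0.0, 0.0]
wrist_force: [-2.0, 1.7, 8.2]
opening: 0.684
gripper_force: 66.7
```

play_rows(
  rows=[
    [0, 0, -0.005, 0, 0, 0, 1],
    [0, 0, 0, 0, 0, 0, 1],
    [0, 0, 0, 0, 0, 0, 1],
    [0, 0, 0, 0, 0, 0, 1],
    [0, 0, -0.15, 0, 0, 0, 1],
    [0, 0, -0.25, 0, 0, 0, 1],
    [0, 0, -0.3, 0, 0, 0, 1],
    [0, 0, -0.2, 0, 0, 0, 1],
    [0.016, -0.268, 0, 0, 0, 0, 1],
    [0.016, -0.268, 0, 0, 0, 0, 1],
    [0.016, -0.268, 0, 0, 0, 0, 1],
    [0.016, -0.268, 0, 0, 0, 0, 1],
    [0.016, -0.268, 0, 0, 0, 0, 1],
    [0.016, -0.268, 0, 0, 0, 0, 1],
    [0.016, -0.268, 0, 0, 0, 0, 1],
    [0, 0, 0, 0, 0, 0, 1],
    [0, 0, 0, 0, 0, 0, 1],
  ],
)

```text
clock: 19.1
eef_pos: [0.484, 0.0122, 0.3075]
eef_rot: [0.0, 1.0, 0.001, 0.0]
wrist_force: [-0.1, 0.5, 0.2]
opening: 0.999
gripper_force: 0.0
```

Run:
```python
from h import *
import pickle
np.set_printoptions(precision=4,suppress=True)
w=snap('wrist'); s=snap('side'); t=snap('top'); o=robot.get_obs(); print(o['eef_pos'],o['eef_rot'],o['wrist_force'],o['opening'])
pickle.dump((w,s,t,o),open('a5.pkl','wb'))
v=np.zeros((600,800,3),np.uint8); v[:420,:560]=w['pixels']
c=cv2.resize(t['pixels'][180:280,400:500],(240,240),interpolation=cv2.INTER_CUBIC); v[:240,560:]=c
c=cv2.resize(s['pixels'][120:220,310:420],(240,218),interpolation=cv2.INTER_CUBIC); v[250:468,560:]=c
cv2.imwrite('pics/a5.png',v)
```

```text
[0.484  0.0112 0.3074] [ 0.0001  1.     -0.0009 -0.    ] [ 0.3651 -1.6005 -0.0611] 0.9987285495097388
```

View pics/a5.png

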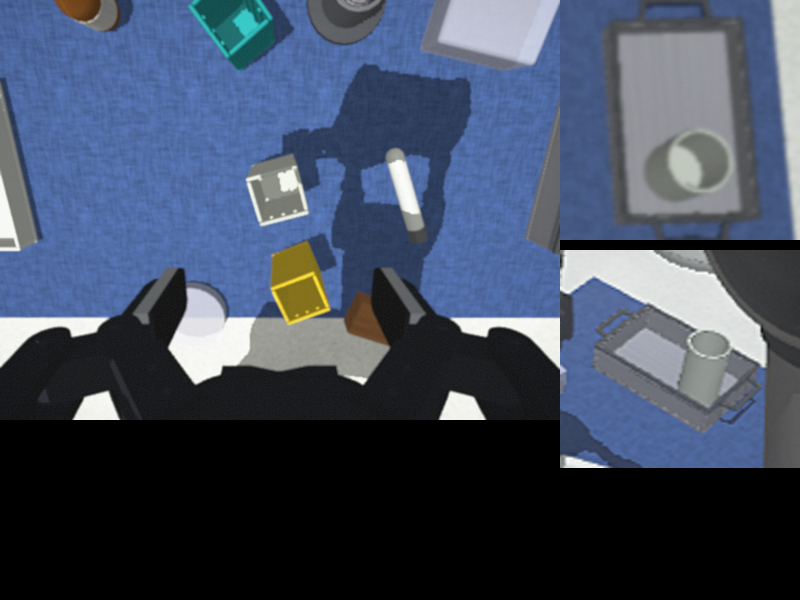

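The beaker stands upright in the basket. The jar's near rim edge in the wrist view runs (262,224) to (308,214), and the tube's ends are at (394,150) and (416,242).

Run:
```python
from h import *
import pickle
np.set_printoptions(precision=4,suppress=True)
w,s,t,o=pickle.load(open('a5.pkl','rb'))
J=[plane(w,*c,.085) for c in [(262,224),(308,214),(247,181)]]
print('jar',J,np.degrees(np.arctan2(*(J[0]-J[1])[[0,1]])),'len',np.linalg.norm(J[0]-J[1]),np.linalg.norm(J[2]-J[0]), 'centre',(J[1]+J[2])/2)
h=cv2.cvtColor(w['pixels'],cv2.COLOR_BGR2HSV)
# tube: low saturation
m=(h[...,1]<95).astype(np.uint8);k=np.zeros_like(m);k[140:250,375:435]=1
c=max(cv2.findContours(m*k,cv2.RETR_EXTERNAL,cv2.CHAIN_APPROX_NONE)[0],key=cv2.contourArea)
p=c[:,0].astype(float); q=np.array([plane(w,u,v,.012)[:2] for u,v in p]).astype(np.float32)
r=cv2.minAreaRect(q); l=cv2.fitLine(q,cv2.DIST_L2,0,.01,.01).ravel(); print('tube',r,l,np.degrees(np.arctan2(l[1],l[0])))
m=(cv2.cvtColor(t['pixels'],cv2.COLOR_BGR2HSV)[...,1]<95).astype(np.uint8);k=np.zeros_like(m);k[222:282,335:375]=1
c=max(cv2.findContours(m*k,cv2.RETR_EXTERNAL,cv2.CHAIN_APPROX_NONE)[0],key=cv2.contourArea)
q=np.array([plane(t,u,v,.012)[:2] for u,v in c[:,0]]).astype(np.float32); print('tube top',cv2.minAreaRect(q))
# jar mask rim (bright) in wrist
m=((h[...,1]<60)&(h[...,2]>190)).astype(np.uint8);k=np.zeros_like(m);k[145:235,235:320]=1
c=max(cv2.findContours(m*k,cv2.RETR_EXTERNAL,cv2.CHAIN_APPROX_NONE)[0],key=cv2.contourArea)
q=np.array([plane(w,u,v,.085)[:2] for u,v in c[:,0]]).astype(np.float32); print('jar rim',cv2.minAreaRect(q))
# tray in top and side
for n,cm,roi in (('top',t,(108,195,65,95)),('side',s,(120,285,110,110))):
    hh=cv2.cvtColor(cm['pixels'],cv2.COLOR_BGR2HSV); m=1-((hh[...,0]>100)&(hh[...,0]<130)&(hh[...,1]>95)).astype(np.uint8)
    k=np.zeros_like(m);x,y,W,H=roi;k[y:y+H,x:x+W]=1
    c=max(cv2.findContours(m*k,cv2.RETR_EXTERNAL,cv2.CHAIN_APPROX_NONE)[0],key=cv2.contourArea)
    b=cv2.boxPoints(cv2.minAreaRect(c)); e=cv2.approxPolyDP(c,4,True)[:,0]; print(n,e.tolist(),[plane(cm,*map(float,x),.03)[:2] for x in e])
```

```text
jar [array([0.4568, 0.0284, 0.085 ]), array([ 0.467 , -0.0163,  0.085 ]), array([0.4995, 0.0418, 0.085 ])] -12.88782295304379 len 0.045844848835820615 0.04473954683083634 centre [0.4833 0.0128 0.085 ]
tube ((0.4646162986755371, -0.14021380245685577), (0.12701621651649475, 0.02393389120697975), 21.948816299438477) [ 0.9254  0.379   0.4653 -0.1399] 22.272875
tube top ((0.4663706421852112, -0.1394714117050171), (0.12384115904569626, 0.026199372485280037), 21.839256286621094)
jar rim ((0.4845595061779022, 0.012964628636837006), (0.04882194846868515, 0.04845793917775154), 14.873433113098145)
top [[116, 204], [112, 282], [166, 282], [168, 206]] [array([0.5951, 0.4391]), array([0.4055, 0.4419]), array([0.4021, 0.3128]), array([0.5864, 0.3112])]
side [[170, 294], [128, 327], [181, 390], [222, 348]] [array([0.5931, 0.3227]), array([0.5932, 0.4407]), array([0.3921, 0.4405]), array([0.3975, 0.3236])]
```

play_rows(
  rows=[
    [0, -0.003, 0.1, 0, 0, -0.875, 1],
    [0, 0, 0.2, 0, 0, -0.875, 1],
    [0, 0, 0.25, 0, 0, 0, 1],
    [0, 0, 0.25, 0, 0, 0, 1],
    [0, 0, 0.14, 0, 0, 0, 1],
    [0, 0, 0, 0, 0, 0, 1],
    [0, 0, 0, 0, 0, 0, -1],
    [0, 0, 0, 0, 0, 0, -1],
    [0, 0, 0, 0, 0, 0, -1],
    [0, 0, 0, 0, 0, 0, -1],
    [0, 0, 0, 0, 0, 0, -1],
  ],
)

```text
clock: 20.62
eef_pos: [0.4848, 0.0127, 0.1211]
eef_rot: [0.001, 0.993, 0.122, 0.002]
wrist_force: [-0.9, -0.9, 5.8]
opening: 0.577
gripper_force: 61.6
```

play_rows(
  rows=[
    [0, 0, -0.05, 0, 0, 0, -1],
    [0, 0, -0.15, 0, 0, 0, -1],
    [0, 0, -0.25, 0, 0, 0.875, -1],
    [0, 0, -0.15, 0, 0, 0.875, -1],
    [0, 0, 0, 0, 0, 0, -1],
    [0.048, 0.268, 0, 0, 0, 0, -1],
    [0.048, 0.268, 0, 0, 0, 0, -1],
    [0.048, 0.268, 0, 0, 0, 0, -1],
    [0.048, 0.268, 0, 0, 0, 0, -1],
    [0.048, 0.268, 0, 0, 0, 0, -1],
    [0.048, 0.268, 0, 0, 0, 0, -1],
    [0.049, 0.268, 0, 0, 0, 0, -1],
    [0, 0, 0, 0, 0, 0, -1],
    [0, 0, 0.15, 0, 0, 0, -1],
    [0, 0, 0.15, 0, 0, 0, -1],
    [0, 0, 0.15, 0, 0, 0, -1],
    [0, 0, 0.06, 0, 0, 0, -1],
    [0, 0, 0, 0, 0, 0, -1],
  ],
)

```text
clock: 22.88
eef_pos: [0.5511, -0.3614, 0.1364]
eef_rot: [-0.001, 1.0, 0.001, -0.001]
wrist_force: [-0.1, -0.5, -1.9]
opening: 0.58
gripper_force: 63.6
```

play_rows(
  rows=[
    [0, 0, 0.025, 0, 0, 0, -1],
    [0, 0, 0.025, 0, 0, 0, -1],
    [0, 0, 0.012, 0, 0, 0, -1],
    [0, 0, 0, 0, 0, 0, -1],
  ],
)

```text
clock: 23.38
eef_pos: [0.5515, -0.3623, 0.1263]
eef_rot: [0.0, 1.0, 0.0, 0.0]
wrist_force: [-2.6, 2.4, 4.1]
opening: 0.58
gripper_force: 64.0
```

play_rows(
  rows=[
    [0, 0, -0.005, 0, 0, 0, 1],
    [0, 0, 0, 0, 0, 0, 1],
    [0, 0, 0, 0, 0, 0, 1],
    [0, 0, 0, 0, 0, 0, 1],
    [0, 0, -0.15, 0, 0, 0, 1],
    [0, 0, -0.25, 0, 0, 0, 1],
    [0, 0, -0.3, 0, 0, 0, 1],
    [-0.108, -0.278, 0, 0, 0, 0, 1],
    [-0.108, -0.278, 0, 0, 0, 0, 1],
    [-0.108, -0.278, 0, 0, 0, 0, 1],
    [-0.108, -0.278, 0, 0, 0, 0, 1],
    [0, 0, 0, 0, 0, -0.917, 1],
    [0, 0, 0.1, 0, 0, -0.917, 1],
    [0, 0, 0.2, 0, 0, -0.916, 1],
    [0, 0, 0.25, 0, 0, 0, 1],
    [0, 0, 0.2, 0, 0, 0, 1],
    [0, 0, 0.1, 0, 0, 0, 1],
    [0, 0, 0, 0, 0, 0, 1],
  ],
)

```text
clock: 25.62
eef_pos: [0.4644, -0.1396, 0.0949]
eef_rot: [-0.001, 0.982, 0.191, -0.001]
wrist_force: [0.4, 1.1, 0.1]
opening: 1.001
gripper_force: 0.0
```

Run:
```python
from h import *
np.set_printoptions(precision=4,suppress=True)
o=robot.get_obs(); print(o['eef_pos'],o['wrist_force'],o['opening'])
M=rot(o['eef_rot']); print(np.degrees(np.arctan2(M[1,0],M[0,0])))
s=snap('side'); hh=cv2.cvtColor(s['pixels'],cv2.COLOR_BGR2HSV)
```

```text
[ 0.4644 -0.1396  0.0949] [0.4488 1.1219 0.1243] 1.0007436762060182
22.00876761814869
```

play_rows(
  rows=[
    [0, 0, 0.045, 0, 0, 0, 1],
    [0, 0, 0.04, 0, 0, 0, 1],
    [0, 0, 0, 0, 0, 0, 1],
    [0, 0, 0, 0, 0, 0, -1],
    [0, 0, 0, 0, 0, 0, -1],
    [0, 0, 0, 0, 0, 0, -1],
    [0, 0, 0, 0, 0, 0, -1],
    [0, 0, 0, 0, 0, 0, -1],
    [0, 0, 0, 0, 0, 0, -1],
  ],
)

```text
clock: 26.8
eef_pos: [0.4651, -0.14, 0.0795]
eef_rot: [0.0, 0.982, 0.191, 0.0]
wrist_force: [-1.4, -0.9, 5.5]
opening: 0.205
gripper_force: 58.8
```

play_rows(
  rows=[
    [0, 0, -0.1, 0, 0, 0, -1],
    [0, 0, -0.25, 0, 0, 0, -1],
    [0, 0, -0.25, 0, 0, 0.917, -1],
    [0, 0, 0, 0, 0, 0.917, -1],
    [0, 0, 0, 0, 0, 0.916, -1],
    [0.018, -0.288, 0, 0, 0, 0, -1],
    [0.018, -0.288, 0, 0, 0, 0, -1],
    [0.018, -0.288, 0, 0, 0, 0, -1],
    [0.018, -0.288, 0, 0, 0, 0, -1],
    [0.018, -0.288, 0, 0, 0, 0, -1],
    [0.018, -0.288, 0, 0, 0, 0, -1],
    [0.018, -0.288, 0, 0, 0, 0, -1],
    [0.018, -0.288, 0, 0, 0, 0, -1],
    [0.016, -0.286, 0, 0, 0, 0, -1],
    [0, 0, 0, 0, 0, 0, -1],
  ],
)

```text
clock: 28.68
eef_pos: [0.496, 0.3818, 0.1981]
eef_rot: [-0.0, 1.0, 0.002, -0.0]
wrist_force: [-0.7, -0.2, -0.2]
opening: 0.203
gripper_force: 58.9
```

Run:
```python
from h import *
np.set_printoptions(precision=4,suppress=True)
o=robot.get_obs(); print(o['eef_pos'],o['eef_rot'],o['wrist_force'],o['opening'])
def proj(c,p):
    K=c['K'];q=rot(c['attitude']).T@(np.array(p)-c['xyz']); return np.array([K[0,0]*q[0]/-q[2]+K[0,2], K[1,1]*-q[1]/-q[2]+K[1,2]])
s=snap('side');t=snap('top');w=snap('wrist')
e=o['eef_pos']
for n,c in (('s',s),('t',t),('w',w)):
    for dx in (-.06,.06):
        for dz in (.069,):
            u=proj(c,[e[0]+dx,e[1],e[2]-dz]); x,y=map(int,u); 
            print(n,dx,u,c['pixels'][y-4:y+5:2,x].tolist() if 4<y<415 and 0<=x<560 else None)
# white (bright, unsaturated) blob in wrist centre and tray there
h=cv2.cvtColor(w['pixels'],cv2.COLOR_BGR2HSV); m=((h[...,1]<50)&(h[...,2]>150)).astype(np.uint8)
for c in cv2.findContours(m,cv2.RETR_EXTERNAL,cv2.CHAIN_APPROX_NONE)[0]:
    if cv2.contourArea(c)>200: print(cv2.boundingRect(c),cv2.minAreaRect(c))
```

```text
[0.496  0.3818 0.1981] [-0.0003  1.      0.0024 -0.0001] [-0.6953 -0.2083 -0.1625] 0.20261071879560053
s -0.06 [181.8334 336.1056] [[134, 128, 121], [74, 70, 67], [84, 80, 78], [74, 70, 69], [249, 250, 245]]
s 0.06 [147.8023 299.2096] [[46, 40, 39], [46, 39, 39], [47, 43, 39], [45, 41, 40], [46, 43, 38]]
t -0.06 [124.2271 264.7191] [[62, 65, 66], [64, 67, 68], [70, 73, 74], [82, 86, 87], [102, 107, 108]]
t 0.06 [125.9563 211.3486] [[145, 149, 144], [216, 219, 215], [212, 215, 211], [213, 216, 212], [223, 226, 222]]
w -0.06 [271.8961 374.1201] [[54, 51, 50], [20, 14, 19], [25, 24, 22], [21, 22, 19], [25, 21, 23]]
w 0.06 [270.1566 151.4524] [[238, 243, 240], [210, 218, 213], [149, 155, 151], [168, 174, 170], [183, 189, 186]]
(499, 358, 61, 50) ((538.044921875, 373.528076171875), (71.01985168457031, 36.251922607421875), 32.0053825378418)
(260, 296, 37, 63) ((278.0, 327.0), (62.0, 36.0), 90.0)
(341, 221, 11, 84) ((345.41033935546875, 262.419921875), (6.101175308227539, 83.14318084716797), 4.205357074737549)
(299, 198, 43, 94) ((319.65338134765625, 244.51673889160156), (41.576080322265625, 92.14920806884766), 1.4688007831573486)
(213, 88, 137, 197) ((281.0, 186.0), (196.0, 136.0), 90.0)
(191, 80, 171, 228) ((276.0, 193.5), (227.0, 170.0), 90.0)
(0, 0, 174, 408) ((86.5, 203.5), (407.0, 173.0), 90.0)
```

play_rows(
  rows=[
    [0, 0, 0.15, 0, 0, 0, -1],
    [0, 0, 0.2, 0, 0, 0, -1],
    [0, 0, 0.13, 0, 0, 0, -1],
    [0, 0, 0.05, 0, 0, 0, -1],
    [0, 0, 0, 0, 0, 0, -1],
    [0, 0, 0.02, 0, 0, 0, -1],
    [0, 0, 0.015, 0, 0, 0, -1],
    [0, 0, 0.005, 0, 0, 0, -1],
    [0, 0, 0, 0, 0, 0, -1],
  ],
)

```text
clock: 29.95
eef_pos: [0.4969, 0.3782, 0.0852]
eef_rot: [-0.0, 1.0, 0.0, 0.0]
wrist_force: [0.2, 0.5, -0.4]
opening: 0.199
gripper_force: 58.9
```

play_rows(
  rows=[
    [0, 0, 0.01, 0, 0, 0, -1],
    [0, 0, 0, 0, 0, 0, -1],
    [0, 0, 0, 0, 0, 0, -0.2],
    [0, 0, 0, 0, 0, 0, -0.2],
    [0, 0, 0, 0, 0, 0, -0.2],
    [0, 0, -0.1, 0, 0, 0, -0.2],
    [0, 0, -0.3, 0, 0, 0, -0.2],
    [0, 0, -0.3, 0, 0, 0, -0.2],
    [0, 0, -0.3, 0, 0, 0, -0.2],
    [-0.15, 0.25, 0, 0, 0, 0, -0.2],
    [-0.15, 0.25, 0, 0, 0, 0, -0.2],
    [0, 0.28, 0, 0, 0, 0, -0.2],
    [0, 0.28, 0, 0, 0, 0, -0.2],
    [0, 0, 0, 0, 0, 0, -0.2],
    [0, 0, 0, 0, 0, 0, -0.2],
    [0, 0, 0, 0, 0, 0, -0.2],
  ],
)

```text
clock: 31.95
eef_pos: [0.437, 0.1671, 0.283]
eef_rot: [-0.0, 1.0, 0.001, 0.0]
wrist_force: [0.7, 0.1, -0.4]
opening: 0.399
gripper_force: 0.0
```

Run:
```python
from h import *
import pickle
np.set_printoptions(precision=4,suppress=True)
o=robot.get_obs(); print(o['eef_pos'],o['wrist_force'],o['opening'],o['gripper_force'])
s=snap('side','f_s.png');t=snap('top','f_t.png'); t0=cv2.imread('pics/top0.png'); s0=cv2.imread('pics/side0.png')
for n,a,b,rois in (('top',t['pixels'],t0,dict(tray=(112,200,56,85),basket=(418,185,65,90),tip=(350,152,50,45),drop=(203,162,26,26),brush=(300,140,36,50),jar0=(275,225,35,35))),
               ('side',s['pixels'],s0,dict(tray=(125,292,100,95),tip=(270,160,45,35),drop=(183,230,22,32),brush=(240,145,35,70)))):
    for k,(x,y,w,h) in rois.items():
        d=cv2.absdiff(a,b)[y:y+h,x:x+w].max(2)>40
        ys,xs=np.nonzero(d); print(n,k,d.sum(),(xs.min()+x,xs.max()+x,ys.min()+y,ys.max()+y) if d.sum() else '')
# tube in tray, top: pixels differing
x,y,w,h=112,200,56,85
d=(cv2.absdiff(t['pixels'],t0)[y:y+h,x:x+w].max(2)>18).astype(np.uint8)
c=max(cv2.findContours(d,cv2.RETR_EXTERNAL,cv2.CHAIN_APPROX_NONE)[0],key=cv2.contourArea)
q=np.array([plane(t,u+x,v+y,.014)[:2] for u,v in c[:,0]]).astype(np.float32); print('tube',cv2.minAreaRect(q))
# basket: bright white rims
hh=cv2.cvtColor(t['pixels'],cv2.COLOR_BGR2HSV); x,y,w,h=418,185,65,90
d=(cv2.absdiff(t['pixels'],t0)[y:y+h,x:x+w].max(2)>25).astype(np.uint8)
for c in cv2.findContours(d,cv2.RETR_EXTERNAL,cv2.CHAIN_APPROX_NONE)[0]:
    if cv2.contourArea(c)>80:
        X,Y,W,H=cv2.boundingRect(c); print('basket obj',X+x,Y+y,W,H,plane(t,X+x+W/2,Y+y+H/2,.07))
```

```text
[0.437  0.1671 0.283 ] [ 0.742   0.1366 -0.4495] 0.39943374415426197 0.0
top tray 1984 (np.int64(133), np.int64(167), np.int64(211), np.int64(284))
top basket 899 (np.int64(434), np.int64(468), np.int64(200), np.int64(262))
top tip 0 
top drop 0 
top brush 3 (np.int64(312), np.int64(325), np.int64(160), np.int64(164))
top jar0 877 (np.int64(275), np.int64(309), np.int64(225), np.int64(259))
side tray 185 (np.int64(165), np.int64(196), np.int64(321), np.int64(360))
side tip 362 (np.int64(270), np.int64(314), np.int64(160), np.int64(194))
side drop 0 
side brush 1649 (np.int64(240), np.int64(274), np.int64(145), np.int64(214))
tube ((0.48785272240638733, 0.35884565114974976), (0.17884700000286102, 0.08603643625974655), 0.9972140192985535)
basket obj 435 236 35 28 [ 0.4553 -0.3578  0.07  ]
basket obj 434 197 29 28 [ 0.5468 -0.3561  0.07  ]
```

Run:
```python
from h import *
np.set_printoptions(precision=4,suppress=True)
s=snap('side'); s0=cv2.imread('pics/side0.png'); x,y,w,h=125,292,100,95
d=(cv2.absdiff(s['pixels'],s0)[y:y+h,x:x+w].max(2)>20).astype(np.uint8)
for c in cv2.findContours(d,cv2.RETR_EXTERNAL,cv2.CHAIN_APPROX_NONE)[0]:
    if cv2.contourArea(c)>25: q=np.array([plane(s,float(u+x),float(v+y),.014)[:2] for u,v in c[:,0]]).astype(np.float32); print(cv2.boundingRect(c),cv2.minAreaRect(q))
t=snap('top'); hs=cv2.cvtColor(t['pixels'],cv2.COLOR_BGR2HSV)[...,2]
def proj(c,p):
    K=c['K'];q=rot(c['attitude']).T@(np.array(p)-c['xyz']); return np.array([K[0,0]*q[0]/-q[2]+K[0,2], K[1,1]*-q[1]/-q[2]+K[1,2]])
for X in (.43,.445,.47,.5,.53,.57): 
    u=proj(t,[X,.378,.02]); r=int(round(u[1])); c=int(round(u[0])); print(X,u,hs[r,c-14:c+15:2].tolist())
```

```text
(39, 29, 35, 41) ((0.49276047945022583, 0.3785560429096222), (0.12232344597578049, 0.028352877125144005), 0.3395456373691559)
0.43 [140.2333 271.3057] [228, 228, 228, 228, 229, 228, 228, 228, 187, 64, 55, 57, 55, 53, 50]
0.445 [140.3999 265.0666] [227, 228, 228, 228, 228, 203, 125, 125, 111, 111, 115, 108, 102, 98, 77]
0.47 [140.6759 254.7288] [227, 228, 228, 228, 224, 145, 97, 131, 132, 131, 129, 117, 82, 85, 123]
0.5 [141.0044 242.4223] [226, 227, 226, 179, 78, 138, 152, 153, 155, 147, 100, 84, 144, 159, 157]
0.53 [141.3302 230.2225] [226, 226, 226, 204, 132, 132, 131, 132, 126, 94, 81, 126, 133, 134, 135]
0.57 [141.7601 214.1195] [225, 226, 225, 225, 221, 186, 137, 111, 96, 74, 84, 144, 131, 112, 102]
```

The side view shows the tube lying in the tray at (0.493, 0.379), 122 mm long and along the tray's length. Everything is in place and released, and the arm is clear, so I hand in.

```bash
python3 -c "
from workcell import robot
print(robot.hand_in())"
```

```text
the job is handed in; nothing more can be done
None
```

I handed the job in at about 32 s. The beaker was scrubbed with two strokes, the brush is back in its stand, the beaker and white jar stand in the basket and the tube lies flat in the tray; the final top picture shows no bystander moved, but the hand-in gave no verdict.

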